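# Clear a seed dish and hold the hand lens over it

## Robot

A 6-joint arm with a two-finger parallel gripper is mounted at the origin on the work surface; the furniture and walls round the work are solid. World frame = base frame: x ahead of the robot, y to its left, z up, the work surface at z = 0. Lengths are in mm, angles in degrees, forces in N, time in s.
With the tool pointing down it reaches from about 325 to 925 mm from the base axis. Payload 3.1 kg.
Tool frame: the origin (TCP) lies at the very end of the fingers, on their centre line; the grasp point (between the pads) lies grasp_offset behind it (grasp_offset is the distance from the TCP to the grasp point, in mm); z points along the fingers, y is the line along which they close (so a half turn about z gives the same grasp; the last joint's range is limited). The gripper opens to 85 mm and grips with 20 to 120 N. Pads are 22 mm wide; open, the fingers measure 114 mm over their backs; the gripper's body (76 mm by 85 mm) begins 54 mm behind the grasp point. The pads swing forward as they close: fully open they stand 13 mm farther back than shut.
Start: joints at [70.749, 12.427, 92.441, -0, 75.132, -6.429], TCP at [138.69, 609.43, 231.3] pointing down, gripper open.
Joint ranges: [-157.48, 157.48], [-44.54, 120.13], [17.64, 146.25], [-64.5, 244.5], [7.68, 150.69], [-147.95, 147.95]. Speed limits (degrees/s): [159.86, 159.86, 180, 180, 180, 180].

## Interface

Orientations are given as [roll, pitch, yaw] about the fixed x, y, z axes, in that order (R = Rz(yaw) Ry(pitch) Rx(roll)).
In Python, from station import * gives the robot as it stands. Calls block until the motion is done:
- goto(position, orientation): joint-space move of the TCP to a pose.
- move_l(position, attitude=None, speed=150): straight line of the TCP; attitude=None keeps the orientation; speed is the mean speed in mm/s.
- move_j(angles): joint-space move.
- grip(opening, squeeze=None): finger opening in mm; squeeze is the grip in N (None keeps the last); returns when the fingers have stopped.
- wait(seconds).
- solve_ik(position, orientation): joint angles nearest the present ones, or None.
- get_obs(): the state.
- get_image(name): name is "scene" or "top" or "wrist"; returns the picture (400x640x3 uint8, red, green, blue); there is no depth.
- get_calibration(name): a dict with "fx", "fy", "cx", "cy" (pixels), "R" (3x3) and "t" (3): a world point X has camera coordinates R X + t; the wrist camera has in their place "mount" (4x4, takes a point from camera to tool coordinates, whose origin is the TCP and whose axes are the flange's). Camera axes: x right, y down, z forward; pixel columns grow to the right and rows downward; lengths in mm; the calibration is good to about 2 mm. A picture is of the moment at which its call begins: read the wrist's pose just before it. get_calibration takes no time and is no camera call.
A pose or a line that the arm cannot do raises Unreachable and nothing moves.
- sign_off(): hands the job in; it is judged then, once.
Trained networks look in the newest picture that a camera, given by its name, has taken for a name from the list of things; names that differ only in an ending like _2 or _b are one class to them, and where a whole thing is asked for, a point or a joint stands for the part that bears it (a point fixed in the world has none). Each returns a list of dicts, best first, with "score" (0 to 1); they miss things now and then, are a little off and sometimes report something else, mostly with a low value. They report only what shows in the picture. A call takes as long as a camera call. They do not tell look-alikes from the thing itself.
- spot_in(name, camera): "extent" ([centre column, centre row, width, height] in pixels, round what is visible of it).
- regions_of(name, camera): "region" (400x640 bool, what is visible of it) and "extent" ([centre column, centre row, width, height] in pixels, round what is visible of it).
The state is a dict: "t": time; "joint_pos": joint angles; "qvel": joint speeds; "effort": joint torques, N m; "tcp_pos": TCP position; "ee_rot": TCP orientation; "wrist_force": force on the tool from outside, world axes, zero at the start; "moment": the same for the moment, N m; "grip_width": finger opening in mm; "grip_force": force on a finger pad.
Only numpy, scipy, OpenCV 4.12 (cv2) and the standard library are available. Lean on these libraries where they do the work, as an engineer would, in place of code of your own. Each camera call takes 0.05 s, during which the arm holds its last target. There are 200 camera calls.

## Task

The single petri dish (the one that is not in the stack of two) is to be inspected, but a seed vial and an eraser were left on its lid. First sort them away, standing the vial upright in the bin where vials already stand and laying the eraser in the bin with the binder clip; then draw the hand lens by its handle out of its inclined stand and finish holding it level and still over the middle of that dish, the glass about 10 cm above the table and touching nothing but the gripper, so that the seeds can be viewed. Do not let the lens drop, and leave the dishes and the other things where they are.

Things in the scene. Friction and masses are not known exactly. Their poses are not given: they have to be found in the camera images.
- lens_glass (a point): centre of the round glass of the hand lens, mid-thickness. Lens: ring 47 mm wide, 9 mm thick, straight black handle, 129 mm overall, about 50 g. x axis: from the glass along the handle to its free end; z: square to the glass; y: across the handle, level at the start. The glass starts in the stand's pocket, handle sloping up at 45 degrees. Lens is level when z is vertical (either face up)
- lens_handle (a point): point to grip on the lens handle, 62 mm from lens_glass along +x, same axes; here the handle is 16 mm wide (along y) and 9 mm thick (along z), and it runs on for 43 mm beyond this point. It lies about 80 mm above the table at the start
- stand: fixed lens stand, aluminium pocket with clear cover on a grey 108 x 78 mm base; origin on the table under the base's middle. The pocket opens to the stand's -x and up at 45 degrees, holds the glass with 1 to 2 mm play and is 40 mm deep: draw the lens 50 mm or more straight along lens +x to clear it. Its lower plate reaches 33 mm past lens_glass under the handle; highest part 58 mm above the table
- dish: the single 93 mm across, 14 mm high, lidded petri dish with seeds, to be inspected; stands on the table, loose, 32 g; origin under its middle
- stack_low: lower dish of the stack of two; 93 mm across, 14 mm high, lidded petri dish with seeds; origin under its middle; leave alone
- stack_high: upper dish of the stack of two, resting on the lower one; 93 mm across, 14 mm high, lidded petri dish with seeds; leave alone
- vial_mid (a point): centre (half-way up) of the round glass vial standing on the lid of the single dish, 24 mm diameter, 60 mm tall, z axis up along the vial; about 5 cm beside the eraser
- eraser_mid (a point): centre of the eraser lying on the lid of the single dish, 45 mm long (x axis), 20 mm wide (y axis), 12 mm high
- vial_bin: fixed grey plastic open square bin for vials, 112 x 112 mm outside, 26 mm high, walls and floor 3 mm; origin under its middle. Two vials (24 mm wide, up to 60 mm tall) already stand in its two corners on the +x side (at about x +37, y +36 and -34 mm); the rest is free
- stationery_bin: fixed grey plastic open square bin of the same size for stationery; a small black binder clip lies in its corner at about x +33, y +32 mm; the rest is free. The two bins may be swapped
- old_vial_a: vial already in the vial bin, 24 mm diameter, 60 mm tall; origin under its middle
- old_vial_b: vial already in the vial bin, 24 mm diameter, 54 mm tall; origin under its middle
- old_clip: black binder clip already in the stationery bin, about 35 mm each way; origin under its middle
Things that resemble listed ones, but are neither listed nor needed, are in the scene too. What is shaped like the dish but purple is not meant.

How it is judged:
By the outcome, as a careful person would: the job done as asked, in the order asked, and still so for the second after the job is handed in, while the arm keeps its last pose, push and grip.
It also fails if it takes over 72 s, if anything falls off the work surface, if the arm or the gripper's body presses on something with over 40 N, if the wrist force passes 120 N, or if a joint passes its speed limit or range.

## Working session

There is one attempt and no reset: what is moved stays moved. The work goes in short steps, each a Python script; the robot and the scene stay as the last script left them, time stands still between calls to the robot, and variables do not carry over. Pictures are saved under pics/ and viewed, at most 10 in all, crops included, and the job is handed in when it is done.

```bash
mkdir -p pics; ls; python3 - <<'E'
from station import *
import cv2
for n in ["scene","top"]:
    im=get_image(n); cv2.imwrite(f"pics/{n}0.png",im[:,:,::-1])
    c=get_calibration(n); print(n,c)
    for k in ["lens_glass","lens_handle","stand","dish","vial_mid","eraser_mid","vial_bin","stationery_bin","old_clip"]:
        print(k,[(round(d["score"],2),[round(float(v)) for v in d["extent"]]) for d in spot_in(k,n)][:6])
print(get_calibration("wrist")); o=get_obs(); print(o)
try: print(grasp_offset)
except Exception as e: print(e)
E
```

```text
pics
scene {'fx': 427.50601720280054, 'fy': 427.50601720280054, 'cx': 313.1684179911454, 'cy': 192.05824276899924, 'R': array([[ 0.77584723, -0.63091302, -0.0031362 ],
       [-0.48010916, -0.58716087, -0.65171873],
       [ 0.40933637,  0.50713989, -0.75845426]]), 't': array([-423.05463429,  320.10485867,  805.0801366 ])}
lens_glass [(0.87, [382, 309, 34, 29]), (0.72, [228, 161, 7, 10])]
lens_handle [(0.95, [385, 309, 34, 24])]
stand [(0.82, [395, 318, 63, 42])]
dish [(0.88, [322, 276, 43, 37]), (0.76, [271, 205, 40, 31]), (0.66, [220, 173, 59, 49]), (0.58, [325, 176, 38, 25])]
vial_mid [(0.48, [322, 158, 8, 20])]
eraser_mid [(0.67, [328, 179, 18, 7]), (0.27, [219, 171, 58, 50])]
vial_bin [(0.76, [278, 158, 65, 40]), (0.74, [384, 310, 44, 25])]
stationery_bin [(0.9, [220, 175, 55, 49])]
old_clip [(0.65, [229, 161, 7, 8])]
top {'fx': 456.7217986521378, 'fy': 456.7217986521378, 'cx': 317.16222828567294, 'cy': 200.17035886594653, 'R': array([[ 0.00348345, -0.99990103,  0.0136304 ],
       [-0.99348778, -0.00501279, -0.11382836],
       [ 0.11388543, -0.01314512, -0.99340692]]), 't': ar
[... 891 characters left out ...]
: 1.0, 'joint_pos': array([ 7.07488606e+01,  1.24264070e+01,  9.24404992e+01, -1.76912537e-04,
        7.51295209e+01, -6.43017918e+00]), 'qvel': array([ 0.00425493,  0.07903913,  0.01515165,  0.05223283, -0.0586273 ,
       -0.01916242]), 'effort': array([ 3.16190244e-04, -3.96916616e+01, -3.04260135e+01, -2.46514746e-04,
        8.37331445e-04,  4.27660808e-06]), 'tcp_pos': array([138.69687157, 609.4468741 , 231.31628174]), 'ee_rot': array([1.79996469e+02, 5.70061093e-04, 1.67179085e+02]), 'wrist_force': array([-2.13929003e-02,  3.10310217e-01, -1.28844300e-04]), 'moment': array([-0.00589922,  0.01335168,  0.00384629]), 'grip_force': 0.0, 'grip_width': 85.38112585181541}
18.700000000000003
```

View images.

```bash
python3 - <<'E'
import cv2,numpy as np
a=cv2.imread("pics/scene0.png")[110:360,170:450]; b=cv2.imread("pics/top0.png")[120:280,170:480]
cv2.imwrite("pics/s0c.png",cv2.resize(a,None,fx=2.4,fy=2.4,interpolation=2)[:600]);cv2.imwrite("pics/t0c.png",cv2.resize(b,None,fx=2.58,fy=2.58,interpolation=2))
E
```

```text
(no output)
```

View pics/s0c.png

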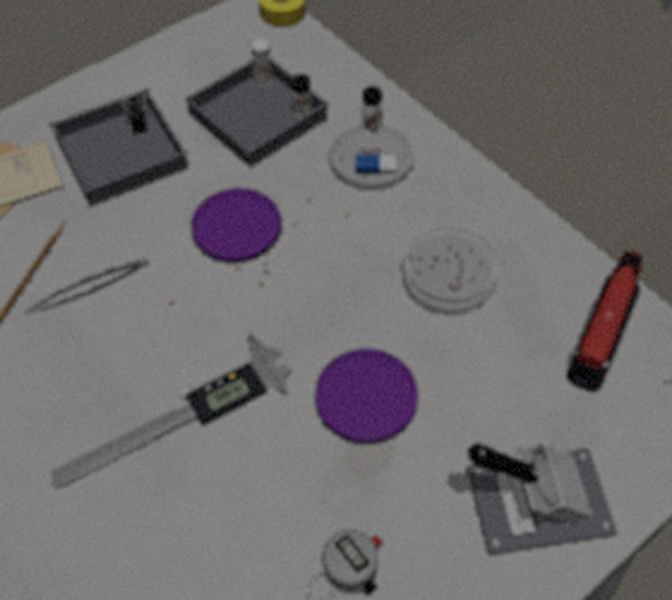

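View pics/t0c.png

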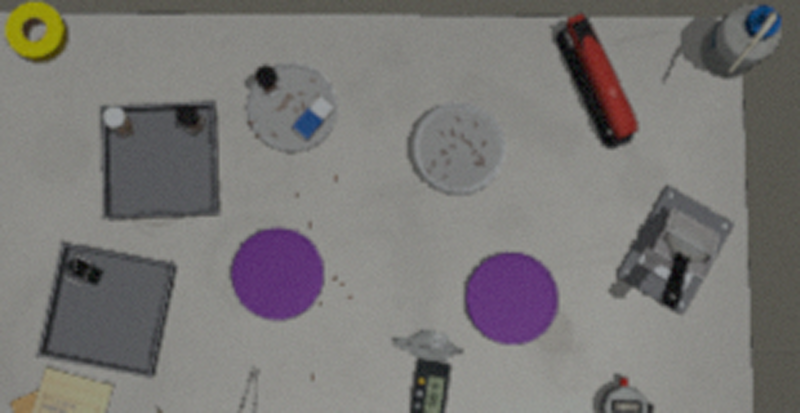

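```bash
cat > h.py <<'E'
from station import *
import numpy as np, cv2
from scipy.spatial.transform import Rotation as Ro
def rot(e): return Ro.from_euler('xyz',e,degrees=True).as_matrix()
def cam(n,obs=None):
    c=get_calibration(n); K=np.array([[c['fx'],0,c['cx']],[0,c['fy'],c['cy']],[0,0,1]])
    if n=="wrist":
        M=c['mount']; o=obs or get_obs(); W=rot(o['ee_rot'])
        Rwc=W@M[:3,:3]; p=W@M[:3,3]+o['tcp_pos']; return K,Rwc.T,-Rwc.T@p
    return K,np.array(c['R']),np.array(c['t'])
def back(C,uv,z):
    K,R,t=C; d=R.T@np.linalg.inv(K)@np.array([*uv,1]); p=-R.T@t; return p+d*(z-p[2])/d[2]
def proj(C,X):
    K,R,t=C; q=K@(R@np.asarray(X,float)+t); return q[:2]/q[2]
def tri(obs): # [(C,uv),...]
    A=[];b=[]
    for C,uv in obs:
        K,R,t=C; d=R.T@np.linalg.inv(K)@np.array([*uv,1]); d/=np.linalg.norm(d); p=-R.T@t
        P=np.eye(3)-np.outer(d,d); A.append(P); b.append(P@p)
    return np.linalg.lstsq(np.vstack(A),np.hstack(b),rcond=None)[0]
def tab(x): return np.round(np.asarray(x,float),1).tolist()
E
python3 - <<'E'
from h import *
T=cam("top"); S=cam("scene")
f=lambda u,v:(u/2.58+170,v/2.58+120)
g=lambda u,v:(u/2.4+170,v/2.4+110)
L=[("dish",291,108,14),("stack",457,148,28),("vialtop",266,76,74),("eraser",312,117,26),("er_w",321,106,26),("er_b",304,126,26)]
for i,(u,v) in enumerate([(101,103),(215,100),(218,217),(106,217)]): L.append((f"vb{i}",u,v,26))
for i,(u,v) in enumerate([(65,243),(175,265),(153,374),(41,354)]): L.append((f"sb{i}",u,v,26))
for i,(u,v) in enumerate([(668,187),(732,225),(683,313),(617,278)]): L.append((f"st{i}",u,v,3))
for n,u,v,z in L: print(n,tab(back(T,f(u,v),z)))
print("handle end", tab(tri([(T,f(673,300)),(S,g(477,453))])))
print("glass-ish", tab(back(S,g(545,487),36)))
E
```

```text
dish [645.5, 83.7, 14.0]
stack [603.1, -83.5, 28.0]
vialtop [664.8, 104.4, 74.0]
eraser [634.1, 61.8, 26.0]
er_w [645.4, 52.9, 26.0]
er_b [624.9, 69.7, 26.0]
vb0 [647.1, 273.2, 26.0]
vb1 [650.8, 159.2, 26.0]
vb2 [532.8, 154.0, 26.0]
vb3 [532.2, 264.8, 26.0]
sb0 [506.2, 304.4, 26.0]
sb1 [484.9, 195.4, 26.0]
sb2 [378.3, 214.4, 26.0]
sb3 [397.3, 324.1, 26.0]
st0 [568.2, -300.8, 3.0]
st1 [529.6, -365.2, 3.0]
st2 [440.2, -312.8, 3.0]
st3 [475.2, -246.8, 3.0]
handle end [449.8, -274.2, 114.3]
glass-ish [505.4, -307.1, 36.0]
```

```bash
python3 - <<'E'
from h import *
goto([655,90,200],[180,0,53]); grip(50,30)
o=get_obs(); im=get_image("wrist"); cv2.imwrite("pics/w1.png",im[:,:,::-1]); np.save("w1.npy",[*o['tcp_pos'],*o['ee_rot']])
C=cam("wrist",o)
for k,z in [("dish",14),("vial_mid",44),("eraser_mid",26)]:
    for d in spot_in(k,"wrist")[:3]:print(k,round(d["score"],2),tab(d["extent"]),tab(back(C,d["extent"][:2],z)))
for d in regions_of("eraser_mid","wrist")[:2]:
    c=cv2.minAreaRect(np.argwhere(d["region"])[:,::-1].astype(np.float32)); b=cv2.boxPoints(c); print(round(d["score"],2),tab(c[0]),[tab(back(C,p,26)) for p in b])
print(o['t'],tab(o['tcp_pos']),o['grip_width'])
E
```

```text
dish 0.98 [322.2, 182.2, 87.6, 91.3] [652.8, 86.5, 14.0]
dish 0.61 [190.7, 264.3, 88.7, 79.8] [482.6, 99.4, 14.0]
vial_mid 0.71 [321.6, 209.7, 43.6, 24.6] [640.8, 71.6, 44.0]
vial_mid 0.7 [320.2, 161.8, 30.3, 34.5] [667.2, 108.8, 44.0]
eraser_mid 0.84 [322.8, 210.8, 41.7, 27.7] [637.4, 65.1, 26.0]
0.79 [322.6, 210.6] [[612.2, 71.1, 26.0], [628.3, 89.2, 26.0], [662.1, 59.8, 26.0], [646.6, 41.0, 26.0]]
4.0333 [655.0, 90.1, 200.0] 50.04035027736925
```

View pics/w1.png

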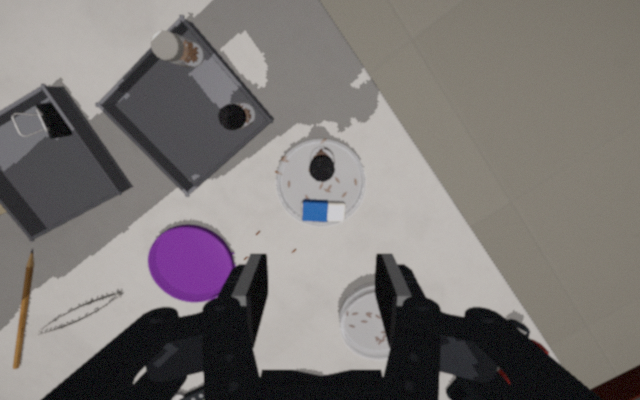

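```bash
python3 - <<'E'
from h import *
w=np.load("w1.npy"); C=cam("wrist",dict(tcp_pos=w[:3],ee_rot=w[3:]))
print("vial",tab(back(C,(321.5,167),74)),tab(tri([(C,(321.5,167)),(cam("top"),(266/2.58+170,76/2.58+120))])),"er",tab(back(C,(323.5,210.5),26)),tab(back(C,(303,211),26)),tab(back(C,(345,211),26)))
print("dish",tab(back(C,(320.5,181),14)))
for p in [(184,16),(273,120),(188,194),(98,105)]: print("vb",tab(back(C,p,26)))
im=get_image("wrist")
E
```

```text
vial [668.8, 109.1, 74.0] [667.6, 106.2, 59.8] er [638.1, 64.9, 26.0] [621.5, 76.8, 26.0] [655.0, 51.5, 26.0]
dish [652.2, 88.6, 14.0]
vb [648.3, 274.5, 26.0]
vb [653.9, 163.3, 26.0]
vb [542.0, 159.0, 26.0]
vb [535.4, 269.3, 26.0]
```

```bash
python3 - <<'E'
from h import *
goto([667,107,130],[180,0,53])
o=get_obs(); im=get_image("wrist"); C=cam("wrist",o)
p=proj(C,[667,107,74]); print(p)
u,v=map(int,p); s=im[v-45:v+45,u-45:u+45].max(2); m=(s<55).astype(np.uint8)
n,l,st,ce=cv2.connectedComponentsWithStats(m)
for i in range(1,n):
    if st[i,4]>80: print(st[i],ce[i]+[u-45,v-45],tab(back(C,ce[i]+[u-45,v-45],74)))
cv2.imwrite("pics/w2.png",im[:,:,::-1])
E
```

```text
[324.51940591 224.55845308]
[ 32  24  30  34 836] [325.28708134 219.65311005] [669.4, 109.4, 74.0]
```

View pics/w2.png

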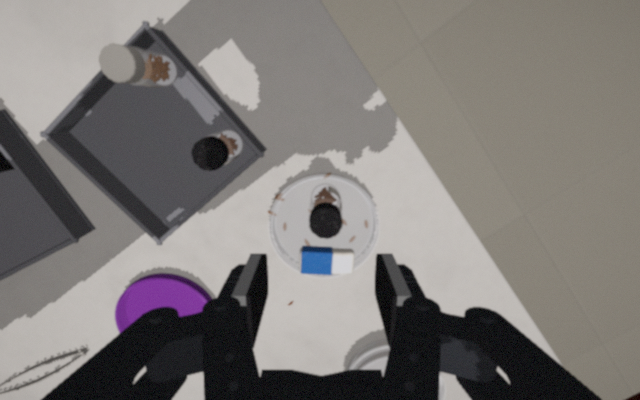

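```bash
python3 - <<'E'
from h import *
V=[668.5,108.3]
move_l([*V,31],speed=120); grip(18,30); o=get_obs(); print("grip",o['grip_width'],o['grip_force'])
move_l([*V,130],speed=150)
move_l([568,212,100],[180,0,53],speed=200); o=get_obs(); print(o['grip_width'],o['t'])
move_l([568,212,35],speed=150)
for z in (24,22.5,21,20):
    f0=get_obs()['wrist_force'][2]; move_l([568,212,z],speed=20); f=get_obs()['wrist_force'][2]; print(z,f0,f)
    if abs(f-f0)>1.5: break
grip(50); move_l([568,212,120],speed=200)
im=get_image("wrist"); cv2.imwrite("pics/w3.png",im[:,:,::-1]); print(get_obs()['t'])
E
```

```text
grip 22.956697489724178 29.42105859518051
22.676289010019474 7.7917
24 -0.08924399642815863 -0.3633453081693217
22.5 -0.3633453081693217 -1.3904924343139395
21 -1.3904924343139395 2.5440937143714337
10.6417
```

View pics/w3.png

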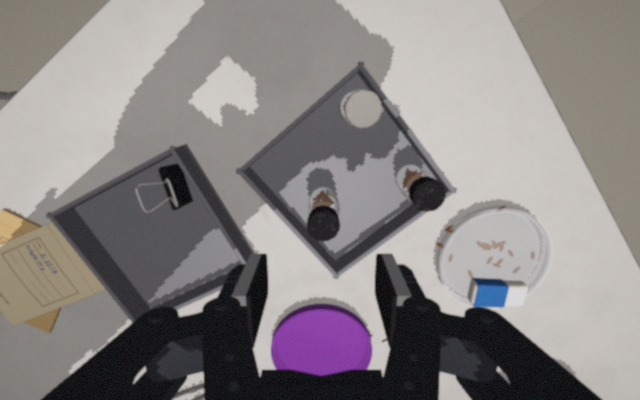

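```bash
python3 - <<'E'
from h import *
o=get_obs(); C=cam("wrist",o); print("w3",tab(back(C,(498,291.5),25)),"dish",tab(back(C,(495,250),14)))
goto([638,66,110],[180,0,143]); grip(36,30)
o=get_obs(); im=get_image("wrist"); C=cam("wrist",o); print(tab(proj(C,[638,66,26])))
hsv=cv2.cvtColor(im,cv2.COLOR_RGB2HSV); m=cv2.inRange(hsv,(100,120,60),(130,255,255))
n,l,st,ce=cv2.connectedComponentsWithStats(m); i=1+np.argmax(st[1:,4]); 
r=cv2.minAreaRect(np.argwhere(l==i)[:,::-1].astype(np.float32)); print("blue",st[i],tab(r[0]),r)
for d in regions_of("eraser_mid","wrist")[:2]:
    c=cv2.minAreaRect(np.argwhere(d["region"])[:,::-1].astype(np.float32)); print(round(d["score"],2),c,tab(back(C,c[0],24)))
for d in spot_in("dish","wrist")[:2]: print("dish",d["score"],tab(d["extent"]),tab(back(C,d["extent"][:2],10)))
cv2.imwrite("pics/w4.png",im[:,:,::-1]); print(get_obs()['t'])
E
```

```text
w3 [635.7, 69.1, 25.0] dish [653.1, 95.4, 14.0]
[319.6, 211.0]
blue [304 183  27  34 851] [317.0, 199.5] ((317.0, 199.5), (33.0, 26.0), 90.0)
0.74 ((317.2353820800781, 207.2630615234375), (30.009279251098633, 59.7412109375), 3.1798300743103027) [635.2, 65.9, 24.0]
dish 0.76 [351.2, 199.7, 124.2, 119.4] [649.6, 87.3, 10.0]
dish 0.73 [13.3, 181.4, 21.8, 89.8] [486.1, -105.5, 10.0]
12.6833
```

View pics/w4.png

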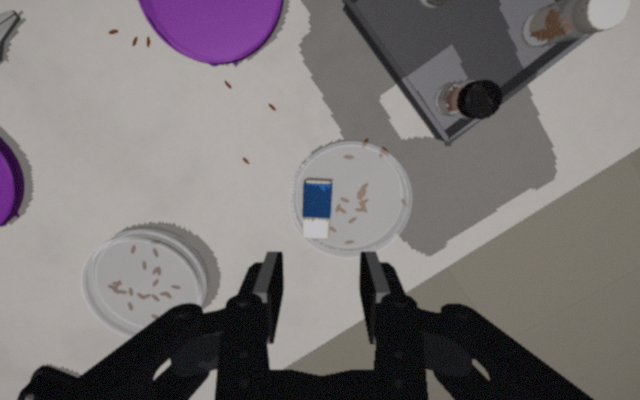

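```bash
python3 - <<'E'
from h import *
w=np.load("w1.npy"); C=cam("wrist",dict(tcp_pos=w[:3],ee_rot=w[3:]))
print("sb",[tab(back(C,p,26)) for p in [(45,86),(131,187),(35,240)]])
E=[635.5,66]
move_l([*E,17],speed=100); grip(12,30); o=get_obs(); print("grip",o['grip_width'],o['grip_force'],o['wrist_force'])
if o['grip_width']>15:
    move_l([*E,120],speed=150); o=get_obs(); print(o['grip_width'],o['t'])
E
```

```text
sb [[511.3, 307.4, 26.0], [503.6, 196.4, 26.0], [383.3, 216.7, 26.0]]
grip 18.98901798571229 30.11978566646576 [ 0.02152441 -0.61385086  1.96019632]
18.858453910511535 14.8833
```

```bash
python3 - <<'E'
from h import *
P=[427,252]
goto([*P,110],[180,0,169]); move_l([*P,22],speed=150)
for z in (11,9,7.5,6.5):
    f0=get_obs()['wrist_force'][2]; move_l([*P,z],speed=25); f=get_obs()['wrist_force'][2]; print(z,f0,f)
    if abs(f-f0)>1.5: break
grip(40); move_l([*P,150],speed=200)
o=get_obs(); im=get_image("wrist"); cv2.imwrite("pics/w5.png",cv2.resize(im[:,:,::-1],None,fx=.6,fy=.6)); print(o['t'])
goto([490,-260,230],[180,0,90]); grip(60)
o=get_obs(); im=get_image("wrist"); cv2.imwrite("pics/w6.png",im[:,:,::-1]); np.save("w6.npy",[*o['tcp_pos'],*o['ee_rot']]); print(o['t'],o['joint_pos'])
for k in ["lens_glass","lens_handle","stand"]:
    print(k,[(round(d["score"],2),tab(d["extent"])) for d in spot_in(k,"wrist")][:3])
a=cv2.imread("pics/w5.png"); b=cv2.imread("pics/w6.png"); c=np.zeros((600,800,3),np.uint8); c[:240,:384]=a
b2=cv2.resize(b,None,fx=.9,fy=.9); c[240:600,:576]=b2; cv2.imwrite("pics/w56.png",c)
E
```

```text
11 -0.781131237119771 -0.5894523789730255
9 -0.5894523789730255 -0.743339661824834
7.5 -0.743339661824834 -0.13250439692802574
6.5 -0.13250439692802574 6.437511976448156
19.2417
21.5167 [-3.51466460e+01  3.94973462e+00  1.02120112e+02  4.14180168e-05
  7.39341903e+01 -3.52004126e+01]
lens_glass [(0.91, [307.6, 216.2, 90.8, 33.9])]
lens_handle [(0.86, [307.1, 217.1, 81.8, 39.2])]
stand []
```

View pics/w56.png

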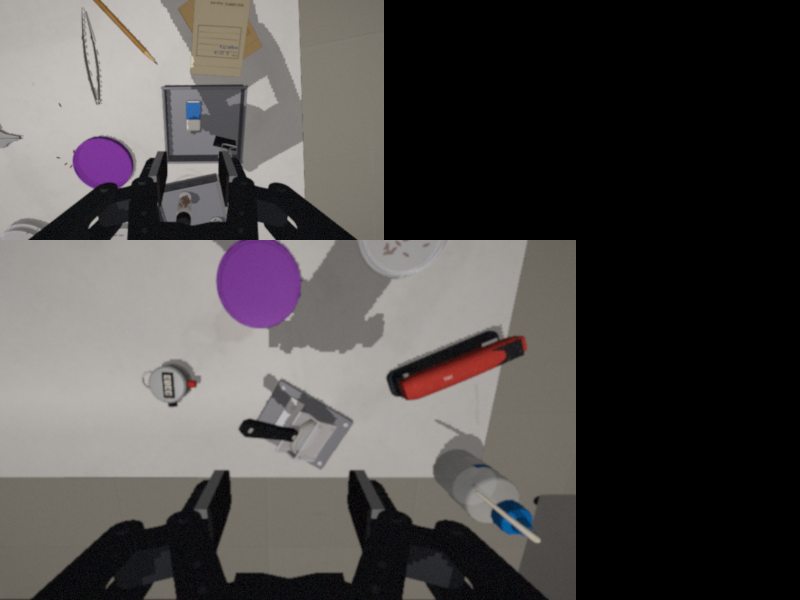

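```bash
python3 - <<'E'
from h import *
w=np.load("w6.npy"); C=cam("wrist",dict(tcp_pos=w[:3],ee_rot=w[3:])); T=cam("top");S=cam("scene")
g=lambda u,v:(u/.9,(v-240)/.9)
cs=[back(C,g(*p),3) for p in [(282,381),(353,420),(321,467),(250,430)]]
for c in cs: print(tab(c))
print("tip wrist z108",tab(back(C,g(242,427),108)), "3view",tab(tri([(C,g(242,427)),(T,(673/2.58+170,303/2.58+120)),(S,(475/2.4+170,452/2.4+110))])))
print("handle base",tab(back(C,g(297,436),62)))
print("3v mid st0/2", )
im=cv2.imread("pics/w6.png")[120:270,240:410]; cv2.imwrite("pics/w6c.png",cv2.resize(im,None,fx=4,fy=4,interpolation=2))
E
```

```text
[481.7, -244.5, 3.0]
[572.6, -294.9, 3.0]
[533.6, -361.2, 3.0]
[439.8, -308.4, 3.0]
tip wrist z108 [446.6, -269.4, 108.0] 3view [448.0, -271.6, 113.2]
handle base [499.1, -295.1, 62.0]
3v mid st0/2
```

View pics/w6c.png

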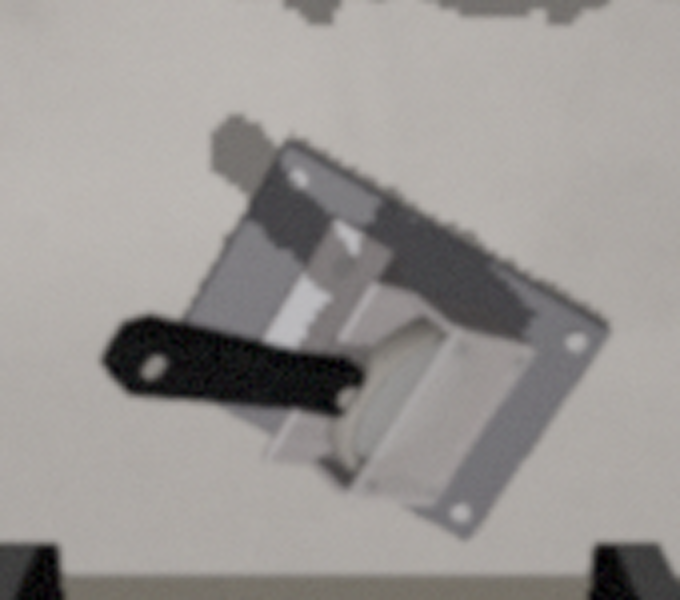

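```bash
cat >> h.py <<'E'
def lens_R(hd,phi=0,flip=False):
    """tool R for lens at 45 deg, handle heading hd (deg); phi tilts tool toward vertical about lens y"""
    h=np.array([np.cos(np.radians(hd)),np.sin(np.radians(hd)),0]); k=np.array([0,0,1.])
    X=(h+k)/2**.5; n=(k-h)/2**.5
    a=np.radians(phi); z=-(np.cos(a)*n+np.sin(a)*X); x=np.cos(a)*X-np.sin(a)*n
    if flip: x=-x
    return np.column_stack([x,np.cross(z,x),z]),X,n
def eul(R): return Ro.from_matrix(R).as_euler('xyz',degrees=True)
E
python3 - <<'E'
from h import *
H=np.array([473.5,-285,80])
for flip in (0,1):
  for phi in (0,15,30,45):
    R,X,n=lens_R(150.5,phi,flip); z=R[:,2]
    r=[]
    for off in (0,90):
      for d in (0,60):
        q=solve_ik((H+X*d+z*(18.7-off)).tolist(),eul(R).tolist()); r.append(None if q is None else np.round(q).tolist())
    print(flip,phi,tab(eul(R)),r)
for th in range(-180,180,30):
  for flip in (0,1):
    c,s=np.cos(np.radians(th)),np.sin(np.radians(th))
    yaw=th+180*flip; q=solve_ik([649+62*c,87+62*s,100-18.7],[180,0,(yaw+180)%360-180]); print(th,flip,None if q is None else np.round(q).tolist())
E
```

```text
0 0 [180.0, -45.0, 150.5] [[-36.0, 43.0, 79.0, -5.0, 103.0, -96.0], [-36.0, 35.0, 86.0, -5.0, 104.0, -96.0], [-35.0, 45.0, 67.0, -5.0, 112.0, -96.0], [-36.0, 38.0, 74.0, -5.0, 113.0, -96.0]]
0 15 [180.0, -30.0, 150.5] [[-37.0, 33.0, 88.0, -3.0, 88.0, -96.0], [-37.0, 26.0, 94.0, -4.0, 90.0, -96.0], [-36.0, 33.0, 80.0, -3.0, 97.0, -96.0], [-36.0, 26.0, 85.0, -4.0, 99.0, -97.0]]
0 30 [180.0, -15.0, 150.5] [[-37.0, 24.0, 98.0, -2.0, 72.0, -97.0], [-38.0, 16.0, 104.0, -2.0, 75.0, -97.0], [-37.0, 20.0, 93.0, -2.0, 82.0, -97.0], [-38.0, 13.0, 97.0, -2.0, 84.0, -98.0]]
0 45 [180.0, 0.0, 150.5] [[-38.0, 16.0, 109.0, 0.0, 56.0, -99.0], [-39.0, 7.0, 113.0, 0.0, 59.0, -100.0], [-38.0, 8.0, 106.0, 0.0, 65.0, -99.0], [-39.0, 0.0, 110.0, 0.0, 70.0, -100.0]]
1 0 [180.0, 45.0, -29.5] [[-36.0, 43.0, 79.0, -5.0, 103.0, 84.0], [-36.0, 35.0, 86.0, -5.0, 104.0, 84.0], [-35.0, 45.0, 67.0, -5.0, 112.0, 84.0], [-36.0, 38.0, 74.0, -5.0, 113.0, 84.0]]
1 15 [180.0, 30.0, -29.5] [[-37.0, 33.0, 88.0, -3.0, 88.0, 84.0], [-37.0, 26.0, 94.0, -4.0, 90.0, 84.0], [-36.0, 33.0, 80.0, -3.0, 97.0, 84.0], [-36.0, 26.0, 85.
[... 587 characters left out ...]
[-3.0, 21.0, 99.0, -0.0, 60.0, 27.0]
-90 0 None
-90 1 [-4.0, 24.0, 95.0, -0.0, 61.0, -4.0]
-60 0 [-3.0, 28.0, 90.0, -0.0, 63.0, 147.0]
-60 1 [-3.0, 28.0, 90.0, 0.0, 63.0, -33.0]
-30 0 [-1.0, 30.0, 86.0, -0.0, 64.0, 119.0]
-30 1 [-1.0, 30.0, 86.0, 0.0, 64.0, -61.0]
0 0 [1.0, 31.0, 84.0, -0.0, 64.0, 91.0]
0 1 [1.0, 31.0, 84.0, 0.0, 64.0, -89.0]
30 0 [4.0, 31.0, 85.0, -0.0, 64.0, 64.0]
30 1 [4.0, 31.0, 85.0, 0.0, 64.0, -116.0]
60 0 [6.0, 29.0, 88.0, -0.0, 63.0, 36.0]
60 1 [6.0, 29.0, 88.0, 0.0, 63.0, -144.0]
90 0 [7.0, 26.0, 92.0, -0.0, 62.0, 7.0]
90 1 None
120 0 [6.0, 23.0, 97.0, 0.0, 60.0, -24.0]
120 1 None
150 0 [5.0, 20.0, 101.0, 0.0, 59.0, -55.0]
150 1 [5.0, 20.0, 101.0, -0.0, 59.0, 125.0]
```

```bash
python3 - <<'E'
from h import *
H=np.array([473.5,-285,80]); R,X,n=lens_R(150.5); e=eul(R).tolist()
grip(45,60)
goto((H+n*110).tolist(),e); move_l((H+n*45).tolist(),speed=120)
o=get_obs(); im=get_image("wrist"); cv2.imwrite("pics/w7.png",im[:,:,::-1]); np.save("w7.npy",[*o['tcp_pos'],*o['ee_rot']]); print(o['t'],tab(o['tcp_pos']))
C=cam("wrist",o)
for d in (-62,-23.5,0,30,43): print(d,tab(proj(C,H+X*d)))
print(tab(proj(C,H+X*30-R[:,1]*8)),tab(proj(C,H+X*30+R[:,1]*8)))
E
```

```text
23.7083 [501.8, -301.1, 113.3]
-62 [319.7, 318.5]
-23.5 [319.7, 266.8]
0 [319.6, 232.3]
30 [319.6, 184.7]
43 [319.6, 162.6]
[305.9, 184.7] [333.4, 184.7]
```

View pics/w7.png

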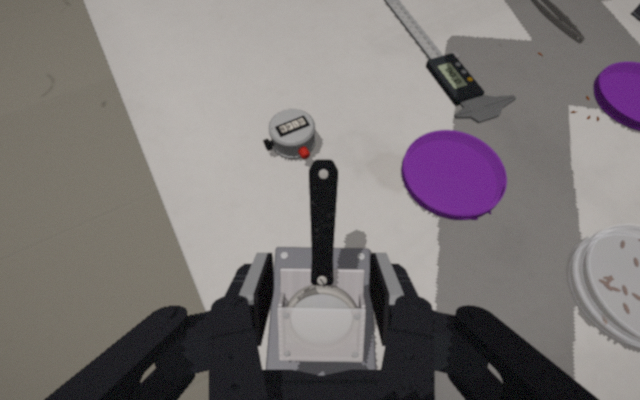

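```bash
python3 - <<'E'
from h import *
R,X,n=lens_R(150.5); H=np.array([473.5,-285,80])+1.2*R[:,1]
def st(s):
    o=get_obs(); print(s,round(o['t'],2),round(o['grip_width'],1),round(o['grip_force'],1),tab(o['wrist_force']),tab(o['moment']))
    return o
move_l((H-n*16).tolist(),speed=80); st("down"); grip(10,60); o=st("grip")
if o['grip_width']>13:
    for d in (10,30,50,65):
        move_l((H-n*16+X*d).tolist(),speed=40); st(d)
    o=get_obs(); im=get_image("wrist"); cv2.imwrite("pics/w8.png",im[:,:,::-1]); sc=get_image("scene"); cv2.imwrite("pics/s8.png",sc[:,:,::-1])
    a=cv2.resize(im,(480,300)); b=cv2.resize(sc[230:400,300:540],None,fx=2,fy=2); c=np.zeros((600,800,3),np.uint8)
    a=im[140:400,180:460]; c[:260,:280]=a; c[260:600,:480]=b; cv2.imwrite("pics/w8c.png",c[:,:,::-1])
E
```

```text
down 24.68 45.1 0.0 [-0.4, -0.3, 0.1] [-0.2, -0.3, 0.0]
grip 25.05 14.3 58.4 [0.5, -0.4, 1.4] [-0.2, -0.3, -0.0]
10 25.45 14.6 58.7 [1.2, -1.3, 4.7] [-0.0, -0.1, 0.0]
30 26.1 14.2 58.7 [0.8, -1.1, 4.1] [-0.2, -0.4, -0.0]
50 26.75 14.5 58.5 [0.9, -0.2, 2.3] [-0.1, -0.3, 0.0]
65 27.27 14.6 58.4 [0.1, 0.3, -0.6] [-0.2, -0.4, 0.0]
```

View pics/w8c.png

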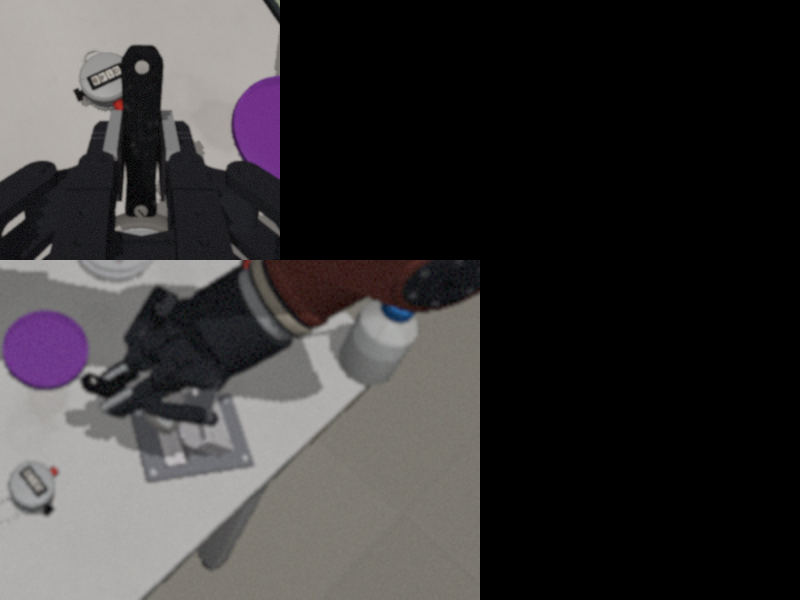

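```bash
python3 - <<'E'
from h import *
o=get_obs(); C=cam("wrist",o); W=rot(o['ee_rot']); P=lambda v:tab(proj(C,o['tcp_pos']+W@np.array(v,float)))
print("tip pred",P([43,0,-16]),P([43,0,-20.5]),"seen 322,185; screw at x -30:",P([-30,0,-20]))
p=o['tcp_pos']; move_l((p+[0,0,60]).tolist(),speed=120)
D=np.array([650,87.]); goto([D[0]-62,D[1],164],[180,0,180]); wait(.3)
o=get_obs(); print(o['t'],o['grip_width'],tab(o['ee_rot']))
for n in ("wrist","scene","top"):
    im=get_image(n); cv2.imwrite(f"pics/{n}9.png",im[:,:,::-1])
    ks=("dish","lens_glass","lens_handle") if n!="wrist" else ("dish","lens_glass")
    for k in ks: print(n,k,[(round(d["score"],2),tab(d["extent"])) for d in spot_in(k,n)][:4])
G=[D[0],D[1],180]
for n in ("scene","top"):
    C=cam(n); print(n,"glass",tab(proj(C,G)),"dish",tab(proj(C,[*D,14])),"tip",tab(proj(C,[D[0]-105,D[1],180])))
a=cv2.imread("pics/scene9.png")[110:230,240:400]; b=cv2.imread("pics/top9.png")[110:230,230:390]
cv2.imwrite("pics/c9.png",cv2.resize(np.hstack([a,b]),None,fx=2.5,fy=2.5,interpolation=2))
E
```

```text
tip pred [319.1, 191.6] [319.0, 194.8] seen 322,185; screw at x -30: [319.2, 351.3]
29.7417 14.472849225357722 [-180.0, -0.0, 179.9]
wrist dish [(0.67, [321.4, 233.2, 95.2, 53.2]), (0.67, [333.9, 58.2, 114.3, 115.9]), (0.64, [53.3, 44.2, 103.4, 86.8]), (0.27, [530.2, 9.7, 32.5, 19.3])]
wrist lens_glass [(0.61, [322.6, 279.5, 57.1, 190.7])]
scene dish [(0.94, [321.4, 274.0, 43.0, 32.0]), (0.93, [272.9, 204.3, 41.7, 35.0]), (0.83, [325.9, 176.3, 36.1, 27.8])]
scene lens_glass [(0.78, [310.7, 132.3, 48.0, 31.1])]
scene lens_handle [(0.86, [313.3, 131.2, 47.8, 28.4])]
top dish [(0.79, [367.9, 235.5, 35.8, 31.8])]
top lens_glass [(0.53, [277.3, 187.4, 7.4, 7.7])]
top lens_handle []
scene glass [324.4, 122.0] dish [323.4, 171.9] tip [287.7, 141.8]
top glass [276.9, 145.4] dish [281.5, 160.2] tip [276.2, 191.5]
```

View pics/c9.png

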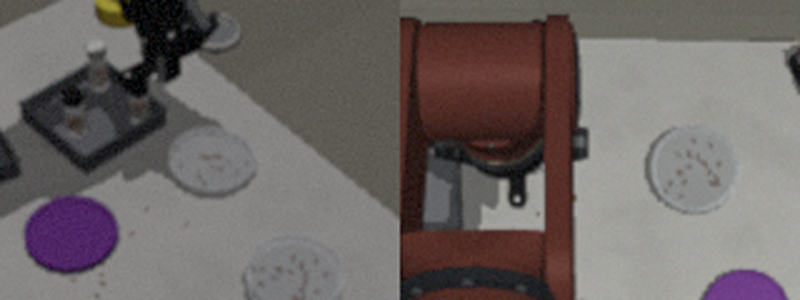

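```bash
python3 - <<'E'
from h import *
w=np.load("w1.npy"); C1=cam("wrist",dict(tcp_pos=w[:3],ee_rot=w[3:]))
C4=cam("wrist",dict(tcp_pos=np.array([638,66,110.]),ee_rot=[180,0,143]))
print("w1",tab(back(C1,(320.5,181.7),10)),"w4",tab(back(C4,(351.7,199.4),10)),"top",tab(back(cam("top"),(284.2,162.6),10)),"scene",tab(back(cam("scene"),(325.2,174.5),8)))
im=get_image("wrist")[120:400,180:460]; b=cv2.imread("pics/scene9.png")[100:200,270:370]
c=np.zeros((560,800,3),np.uint8); c[:,:]=0; c[:400,:400]=cv2.resize(im[:,:,::-1],(400,400)); c[:400,400:]=cv2.resize(b,(400,400),interpolation=2); cv2.imwrite("pics/c10.png",c[:400])
E
```

```text
w1 [651.9, 85.1, 10.0] w4 [650.3, 87.2, 10.0] top [644.4, 80.2, 10.0] scene [651.4, 81.1, 8.0]
```

View pics/c10.png

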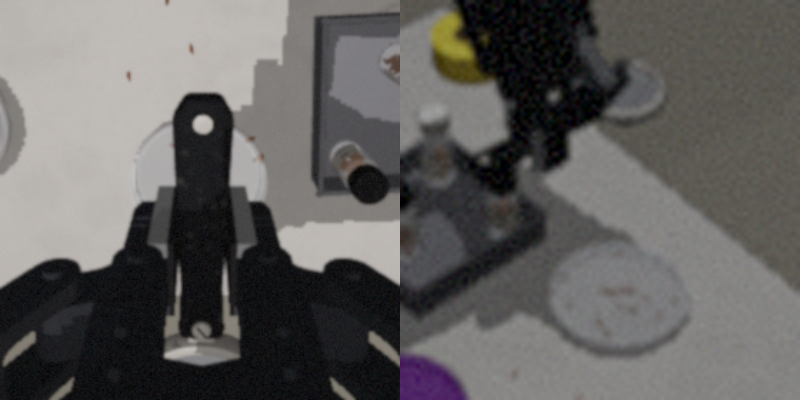

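```bash
python3 - <<'E'
from h import *
move_l([590.2,85,83],speed=60); wait(1.0)
o=get_obs(); print(round(o['t'],1),tab(o['tcp_pos']),tab(o['ee_rot']),o['grip_width'],o['grip_force'],tab(o['wrist_force']),np.abs(o['qvel']).max())
get_image("scene")
for k in ("lens_handle","lens_glass","dish"): print(k,[(round(d["score"],2),tab(d["extent"])) for d in spot_in(k,"scene")][:3])
C=cam("scene"); print(tab(proj(C,[650,85,100])),tab(proj(C,[544,85,100])),tab(proj(C,[650,85,14])))
if o['grip_width']>13: print(sign_off())
E
```

```text
32.8 [590.2, 85.0, 83.0] [-180.0, -0.0, -180.0] 14.722374914914997 58.44336926937103 [1.1, 0.5, 0.1] 0.13905148062761247
lens_handle [(0.53, [312.6, 157.0, 44.1, 30.2])]
lens_glass [(0.62, [312.1, 157.6, 45.1, 30.2])]
dish [(0.94, [325.6, 176.6, 32.1, 27.9]), (0.92, [321.7, 272.5, 42.2, 38.0]), (0.58, [271.8, 203.1, 42.1, 28.6])]
[324.4, 148.0] [289.6, 167.9] [323.8, 172.3]
the job is handed in; nothing more can be done
None
```

I handed the job in at 33 s: the vial stands in the vial bin, the eraser lies in the stationery bin, and the lens is held level and still over the single dish, its glass about 100 mm above the table. Lens height, level and centring come from the arm's pose and the pictures, good to a few millimetres and degrees. I viewed 12 pictures, two over the limit of 10.

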